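# Lock the papers into a lever-arch file

### The job

The lever-arch file lies open on the table with its papers on the posts. Secure the papers: press the steel compressor bar down the posts until it lies on the stack, and push the standing lever over and down until it snaps into lock with the arches shut, in either order. Push and press only: pick nothing up, do not shove the file along the table, and leave the things on it and beside it where they stand.

Things in the scene. Friction and masses are not known exactly. Their poses are not given: they have to be found in the camera images.
- file: A4 lever-arch file lying open and flat, loose, about 2.4 kg, black boards 4 mm thick, 318 (x) by 656 mm (y) in all. Origin: underside, middle of the spine strip. x runs along the spine, away from the robot within 0.3 rad; y from the papers towards the cover; z up. The cover lies flat at y +43 to +328 mm; the back board (y -43 to -328) has a steel base plate with the mechanism, and the papers
- stack (a point): centre of the top of the paper stack, 297 (x) by 210 mm (y), 28.5 mm above the table, at file x 0, y -205 mm. Its spine-side edge (file y -100 mm) is on two upright steel posts, 5 mm thick, at file x -40 and +40, y -112 mm, tops 61 mm above the table
- lever_pivot (a point): centre of the lever's hinge pin, 22 mm above the table, at file x -62, y -58 mm; the pin lies along file y and stays in place on the file. The nearest arch bow stands 22 mm from it on the +x side, so behind the standing lever there is room for a finger only near the disc, above 80 mm over the table
- lever_tip (a point): centre of the pressed face of the steel lever's round finger disc (26 mm across, 3 mm thick): 72 mm from the pin along the lever, 5 mm off it on the pressed side. The lever ends 85 mm from the pin; its arm is 16 mm wide. Standing, this face looks to file +x, slightly up. The lever swings over towards file -x (the robot's side) and down until it lies flat, this point 27 mm above the table
- lever (a joint): lever angle in rad: 0 = standing open (start), leaning 0.17 rad from upright towards file -x; 1.4 = lying flat, locked on its stop. Moving it takes up to about 8 N at the disc, square to the lever. Dead point at about 1.1: let go short of it, it springs back to 0; past it, it snaps to 1.4 by itself and stays
- arch_tip (a point): tip of the arch bow nearer the lever. The two wire bows (5 mm thick, at file x -40 and +40) swing together about a line along x at file y -72 mm, 12 mm above the table. Shut, the tips meet the posts; open, the bows lean towards the spine. Shut or open they reach 77 mm above the table
- arches (a joint): angle of the arches in rad: 0 = open (start), 0.6 = shut on the posts. Driven by the lever only
- bar_top (a point): middle of the top face of the compressor bar, a flat steel strip 118 (x) by 22 mm (y), 3 mm thick, that slides up and down the two posts at file y -112 mm. Between the posts 75 mm of its length are free to press on
- bar (a joint): height of the bar in m above its lowest place: 0 = lying on the stack (top face 32 mm above the table); 0.010 to 0.020 at the start, at most 0.027. Friction of about 4 N holds it where it is left
- stapler: black stapler, 150 x 36 x 60 mm, loose, lying on the open cover. Origin under its middle
- stamp: wooden rubber stamp with turned handle, 62 x 28 mm, 76 mm high, loose, standing on the papers about 140 mm from the bar. Origin under its middle
- punch: two-hole paper punch with a raised lever handle, about 110 x 150 x 90 mm, loose, on the table on the robot's side of the papers. Origin under its middle
- mug: blue mug, 82 mm across, 95 mm high, loose, standing on the open cover. Origin under its middle
- tape: black tape dispenser, 60 x 150 x 75 mm, loose, on the table on the robot's side of the cover. Origin under its middle

How it is judged (in metres and radians):
At the end, for the whole second after the job is handed in: The lever lies locked (within 0.06 rad of flat), the arches are shut (within 0.03 rad), the bar lies on the stack (within 3 mm), and the file lies flat and at rest within 35 mm of where it was (value of joint lever above 1.34 rad and value of joint arches above 0.57 rad and value of joint bar below 0.003 m and distance of file from where it was at the start of the episode below 0.035 m and height (world z) of file below 0.008 m and angle between file's own z axis and vertical below 0.04 rad and linear speed of file below 0.01 m/s); the robot touches nothing.
It fails at once if the file is shoved more than 35 mm along the table (distance of file from where it was at the start of the episode above 0.035 m).
It fails at once if the file is picked up or tipped (height (world z) of file above 0.012 m or angle between file's own z axis and vertical above 0.06 rad).
It fails at once if the bar is drawn up the posts instead of pressed down (value of joint bar above 0.0235 m).
It fails at once if a bystander (stapler, stamp, punch, mug, tape dispenser) is moved more than 45 mm or knocked over (distance of any of stapler, stamp, punch, mug, tape from where it was at the start of the episode above 0.045 m or angle between any of stapler, stamp, punch, mug, tape's own z axis and vertical above 0.35 rad).
It fails at once if a bystander is lifted (height (world z) of any of stapler, mug above 0.016 m or height (world z) of stamp above 0.041 m or height (world z) of any of punch, tape above 0.012 m).
It also fails if it takes over 46 s, if anything falls off the work surface, if the arm or the gripper's body presses on something with over 40 N, if the wrist force passes 120 N, or if a joint passes its speed limit or range.

### The arm

A 7-joint arm with a two-finger parallel gripper is mounted at the origin on the work surface. World frame = base frame: x ahead of the robot, y to its left, z up, the work surface at z = 0. Lengths are in m, angles in degrees, forces in N, time in s.
With the tool pointing down it reaches from about 0.375 to 0.925 m from the base axis. Payload 3.1 kg.
Tool frame: the origin (TCP) lies at the very end of the fingers, on their centre line; the grasp point (between the pads) lies 19 mm behind it; x points along the fingers, z is the direction in which the jaws open and shut, and the axes are right-handed (so a half turn about x gives the same grasp; the last joint's range is limited). The gripper opens to 85 mm and grips with 20 to 120 N. Pads are 22 mm wide; open, the fingers measure 114 mm over their backs; the gripper's body (76 mm by 85 mm) begins 54 mm behind the grasp point. The pads swing forward as they close: fully open they stand 13 mm farther back than shut.
Start: joints at [58.224, 21.939, 2.515, 91.553, -1.026, 66.532, -2.859], TCP at [0.287, -0.583, 0.231] pointing down, gripper open.
Joint ranges: [-149.38, 149.38], [-23.57, 123.04], [-84.95, 90], [0, 143.3], [-89.99, 269.99], [3.08, 112.72], [-163.45, 163.45]. Speed limits (degrees/s): [159.86, 159.86, 180, 180, 180, 180, 180].

### API

Orientations are given as [roll, pitch, yaw] about the fixed x, y, z axes, in that order (R = Rz(yaw) Ry(pitch) Rx(roll)).
In Python, from bench import robot gives the robot as it stands. The module is installed in compiled form; this text tells all that it offers.
- The arm moves only by the tool carry_out, never from a script. Its argument "commands" is a list of rows, each an object of numbers: "dx", "dy", "dz": the shift along the tool's x, y, z in mm; "wx", "wy", "wz": the turn, a rotation vector about the tool's x, y, z in rad; "grip": the closure, from -1 (fully open) to 1 (shut). A call has 1 to 12 rows; each row is the pose to reach, as a shift and turn from the pose commanded when the call began, along the tool's axes at that moment; what a row does not reach only later rows make up. A row lasts 1/8 s, in which the tool goes at most 62.5 mm and 10.7 degrees, less where a joint would pass 70% of its speed; a pose out of reach is approached as far as the arm can. A call with a gripper value outside its range is refused whole. The fingers move at their own pace and stop on an object; "grip_force" is the grip in N (left out, the last holds). Time passes only in rows, so rows that repeat a pose let the fingers close. It gives the time, the measured TCP pose, the force and the opening at its end, in the units of the state.
- robot.read_state(): the state, without advancing time (a new reading comes with each control period).
- robot.capture(name): name is "scene" or "top" or "wrist"; returns the picture (384x512x3 uint8, red, green, blue); there is no depth.
- robot.camera_info(name): a dict with "fx", "fy", "cx", "cy" (pixels), "k1" (the pictures are not rectified: a ray, as slopes to the right and down, at radius r is drawn at 1 + k1 r^2 times it, then the intrinsics apply), "rvec" (rotation vector, rad) and "tvec" (3), from world to camera coordinates, as OpenCV has them; the wrist camera has in their place "hand_eye" (4x4, takes a point from camera to tool coordinates, whose origin is the TCP and whose axes are the tool frame's). Camera axes: x right, y down, z forward; pixel columns grow to the right and rows downward; lengths in m; the calibration is good to about 2 mm. A picture is of the moment at which its call begins: read the wrist's pose just before it. camera_info takes no time and is no camera call.
- robot.close_job(): hands the job in, once; it reports no verdict.
The state is a dict: "t": time; "qpos": joint angles; "joint_velocities": joint speeds; "effort": joint torques, N m; "eef_pos": TCP position; "orientation": TCP orientation; "wrist_force": force on the tool from outside, world axes, zero at the start; "wrist_torque": the same for the moment, N m; "finger_gap": finger opening in m.
Only numpy, scipy, OpenCV 4.12 (cv2) and the standard library are available. Lean on these libraries where they do the work, as an engineer would, in place of code of your own. Each camera call takes 0.05 s, during which the arm holds its last target.

## Working session

There is one attempt and no reset: what is moved stays moved. The work goes in short steps, Python scripts to look and compute and a tool call to move; the robot and the scene stay as the last step left them, time stands still between calls to the robot, and variables do not carry over. Pictures are saved under pics/ and viewed, and the job is handed in when it is done.

Besides the shell and the picture viewer there is one more tool, called in YAML: its name, and indented under it one key for each argument. carry_out: Moves the arm, as the interface text tells. Its arguments: {"type":"object","properties":{"commands":{"type":"array","items":{"type":"object","properties":{"dx":{"type":"number"},"dy":{"type":"number"},"dz":{"type":"number"},"wx":{"type":"number"},"wy":{"type":"number"},"wz":{"type":"number"},"grip":{"type":"number"}}}},"grip_force":{"type":"number"}},"required":["commands"]}

```bash
mkdir -p pics
python3 - <<'E'
from bench import robot
import cv2
for n in("scene","top","wrist"):
    im=robot.capture(n); cv2.imwrite(f"pics/{n}0.png",im[:,:,::-1]); print(n,robot.camera_info(n))
print(robot.read_state())
E
```

```text
scene {'fx': 431.0167216055843, 'fy': 431.0167216055843, 'cx': 252.5666093235366, 'cy': 182.76123766951218, 'k1': -0.14657094369926632, 'rvec': array([ 1.17235729,  2.53003919, -0.78189003]), 'tvec': array([ 0.34238489, -0.2812945 ,  1.27807177])}
top {'fx': 380.73106064432176, 'fy': 380.73106064432176, 'cx': 251.97030548072428, 'cy': 188.6090372797934, 'k1': -0.0376369600207007, 'rvec': array([ 2.17506899, -2.2111864 ,  0.0904618 ]), 'tvec': array([0.00745434, 0.55395543, 0.77874507])}
wrist {'fx': 273.38275372826195, 'fy': 273.38275372826195, 'cx': 259.5020787136545, 'cy': 190.94536428617025, 'k1': -0.01677687238753798, 'hand_eye': array([[ 6.21070429e-05, -2.94707453e-01,  9.55587522e-01,
        -1.43371915e-01],
       [-1.13998232e-03, -9.55586924e-01, -2.94707195e-01,
         7.56977691e-02],
       [ 9.99999348e-01, -1.07104949e-03, -3.95309964e-04,
        -4.23958349e-04],
       [ 0.00000000e+00,  0.00000000e+00,  0.00000000e+00,
         1.00000000e+00]])}
{'t': 0.15, 'qpos': array([58.22404333, 21.98172354,  2.51081009, 91.62918816, -1.02585157,
       66.53189134, -2.85852255]), 'joint_velocities': array([-0.05025293, -0.10423513, -0.06121744, -0.2075178 ,  0.10561046,
       -0.02291964,  0.00602087]), 'effort': array([ 1.89218561e-03, -4.34053588e+01,  1.02691758e+00, -2.49978250e+01,
        1.07724604e-02,  7.31064007e-03, -1.18802964e-05]), 'eef_pos': array([ 0.28638287, -0.58267548,  0.23016317]), 'orientation': array([-177.40911844,   89.87965483,  118.76927902]), 'wrist_force': array([ 0.01912967, -0.38317787,  0.39554986]), 'wrist_torque': array([-0.00254985, -0.02623768, -0.0253889 ]), 'finger_gap': 0.08555817250436272}
```

View pics/scene0.png

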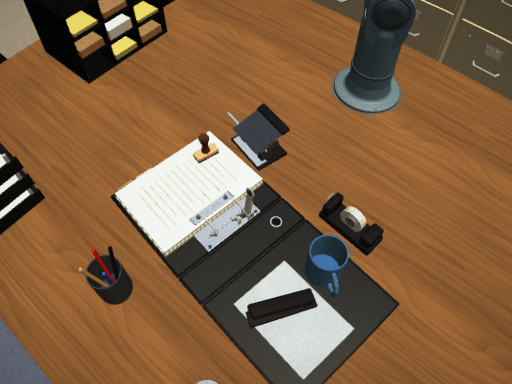

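View pics/top0.png

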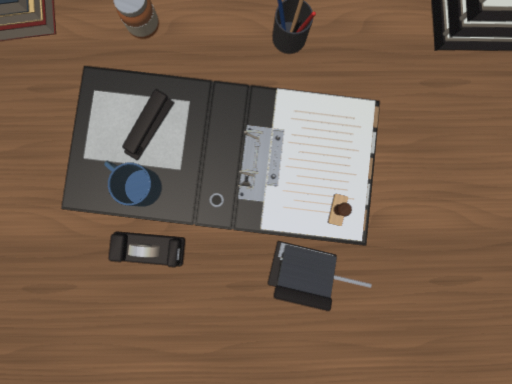

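The scene view shows the file with papers, and the lever standing near pixel (249,200). The top view shows file corners near (85,67), (63,210), (367,243) and (380,100), with the bar at about (275,157) and the lever at about (248,180).

```bash
cat > h.py <<'E'
import numpy as np,cv2
from bench import robot
def cam(n):
    c=robot.camera_info(n);K=np.array([[c['fx'],0,c['cx']],[0,c['fy'],c['cy']],[0,0,1]])
    return c,K,np.array([c['k1'],0,0,0.])
def proj(n,P):
    c,K,D=cam(n); return cv2.projectPoints(np.array(P,float).reshape(-1,3),c['rvec'],c['tvec'],K,D)[0].reshape(-1,2)
def ray(n,uv):
    c,K,D=cam(n);s=cv2.undistortPoints(np.array(uv,float).reshape(-1,1,2),K,D).reshape(-1,2)
    R=cv2.Rodrigues(c['rvec'])[0];d=np.c_[s,np.ones(len(s))]@R;o=-R.T@c['tvec'];return o,d
def onz(n,uv,z):
    o,d=ray(n,uv);z=np.broadcast_to(z,len(d));return o+d*((z-o[2])/d[:,2])[:,None]
E
python3 - <<'E'
from h import *
im=cv2.imread('pics/top0.png')
P=onz('top',[(85,67),(63,210),(367,243),(380,100)],0.004);print(P)
print(np.linalg.norm(P[0]-P[1]),np.linalg.norm(P[1]-P[2]),np.linalg.norm(P[2]-P[3]),P.mean(0))
cv2.imwrite('pics/t1.png',cv2.resize(im[110:215,225:355],None,fx=6,fy=5.7,interpolation=cv2.INTER_CUBIC))
s=cv2.imread('pics/scene0.png')
cv2.imwrite('pics/s1.png',cv2.resize(s[175:255,180:285],None,fx=7,fy=7,interpolation=cv2.INTER_CUBIC))
cv2.imwrite('pics/t2.png',cv2.resize(im[55:255,50:400],None,fx=2.28,fy=2.28,interpolation=cv2.INTER_CUBIC))
E
```

```text
[[ 0.8284033   0.36004803  0.004     ]
 [ 0.51576024  0.40188353  0.004     ]
 [ 0.43492019 -0.24507986  0.004     ]
 [ 0.74533783 -0.28602009  0.004     ]]
0.3154296910907683 0.6519944371362121 0.31310575887560665 [0.63110539 0.0577079  0.004     ]
```

View pics/t1.png

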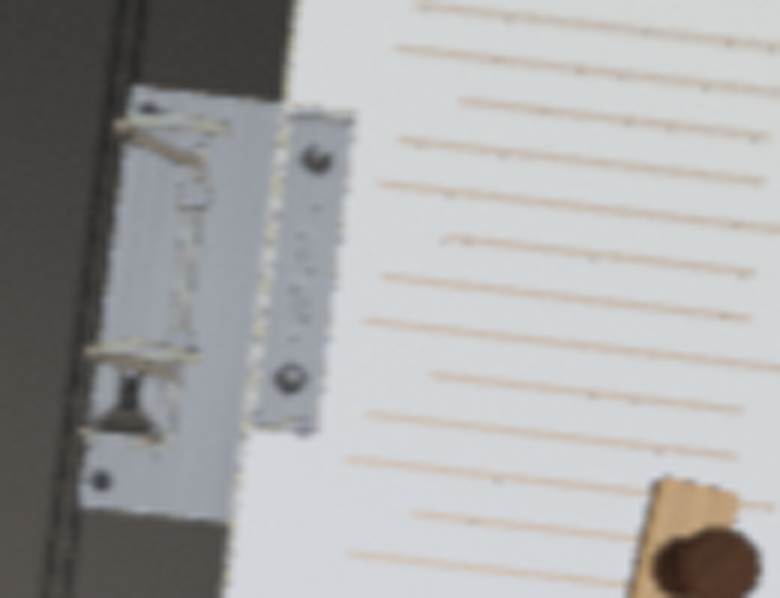

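View pics/s1.png

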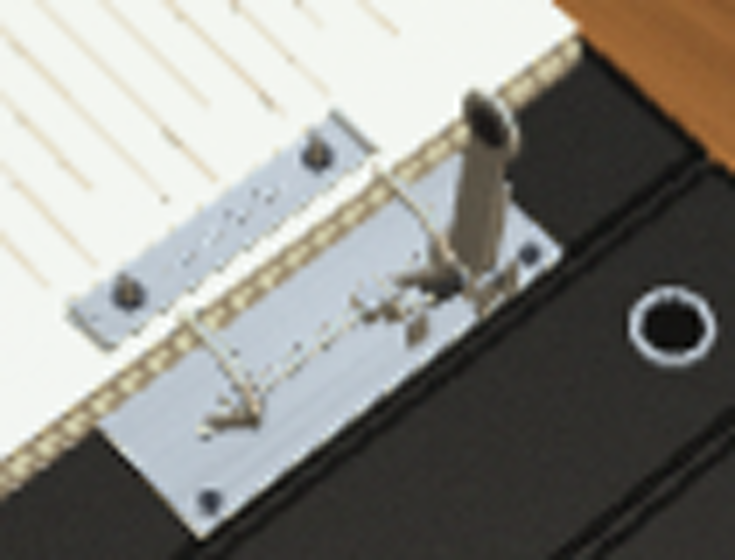

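View pics/t2.png

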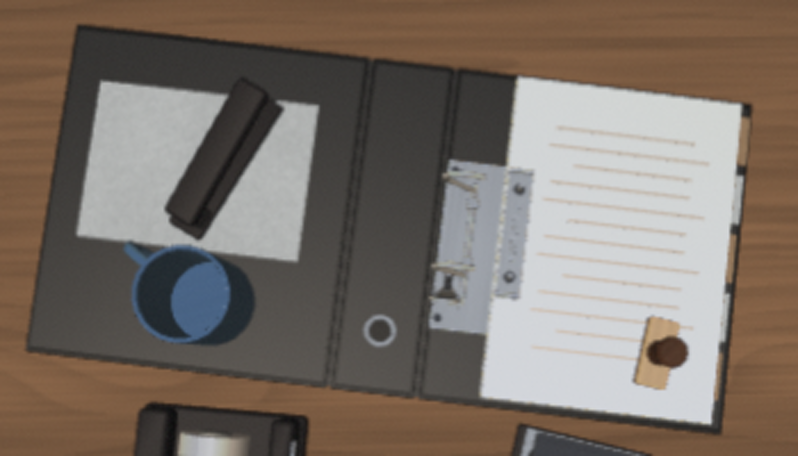

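Run:
```python
from h import *
from scipy.optimize import least_squares
f=2.28
uv=[((x+.5)/f-.5+50,(y+.5)/f-.5+55) for x,y in[(78,26),(27,350),(719,432),(750,104)]]
pl=[(.159,.328,.004),(-.159,.328,.004),(-.159,-.328,.004),(.159,-.328,.004)]
# posts t1: x/6+225, y/5.7+110
uv+=[((x+.5)/6-.5+225,(y+.5)/5.7-.5+110) for x,y in[(317,155),(291,377)]]
pl+=[(.04,-.112,.061),(-.04,-.112,.061)]
s_uv=[((x+.5)/7-.5+180,(y+.5)/7-.5+175) for x,y in[(128,287),(318,147),(207,533),(558,252)]]
s_pl=[(.04,-.112,.061),(-.04,-.112,.061)]
uv=np.array(uv);pl=np.array(pl);s_uv=np.array(s_uv[:2]);s_pl=np.array(s_pl)
def W(p,P):
    c,s=np.cos(p[2]),np.sin(p[2]);P=np.atleast_2d(P);return np.c_[p[0]+c*P[:,0]-s*P[:,1],p[1]+s*P[:,0]+c*P[:,1],P[:,2]]
r=lambda p:np.r_[(proj('top',W(p,pl))-uv).ravel()]
p=least_squares(r,[.63,.058,-.128]).x
print(p,r(p).reshape(-1,2).round(2)); print('scene resid',proj('scene',W(p,s_pl))-s_uv)
r2=lambda p:np.r_[r(p),(proj('scene',W(p,s_pl))-s_uv).ravel()]
p=least_squares(r2,p).x;print(p,r2(p).reshape(-1,2).round(2))
np.save('p.npy',p)
a=.17;L=lambda a:(-.062-.072*np.sin(a)+.005*np.cos(a),-.058,.022+.072*np.cos(a)+.005*np.sin(a))
for n,P in dict(pivot=(-.062,-.058,.022),tip=L(.17),tipflat=L(1.57),bow=(-.04,-.072,.077),bowx=(-.04,-.04,.077),bar=(0,-.112,.047)).items():
    w=W(p,P);print(n,P,w.round(4),proj('top',w).round(1),proj('scene',w).round(1))
# bar height: top-face end edges in top/scene crop
t=[((x+.5)/6-.5+225,(y+.5)/5.7-.5+110) for x,y in[(290,108),(353,113),(316,434),(253,428)]]
s=[((x+.5)/7-.5+180,(y+.5)/7-.5+175) for x,y in[(68,313),(108,347),(333,112),(375,150)]]
for z in(.040,.045,.05):
    bb=[(.059,-.101,z),(.059,-.123,z),(-.059,-.123,z),(-.059,-.101,z)]
    print(z,(proj('top',W(p,bb))-t).round(1).tolist(),(proj('scene',W(p,[bb[1],bb[0],bb[2],bb[3]]))-s).round(1).tolist())
# bystanders rough
print('stamp handle',onz('top',[(344,209)],.105),'punch',onz('top',[(272,243),(336,250),(330,307),(276,298),(370,285)],.06),'tape',onz('top',[(110,235),(184,265)],.06),'mug',onz('top',[(130,183)],.1))
```

```text
[ 0.63136954  0.06143088 -0.13414421] [[-1.22 -1.01]
 [-1.26  0.92]
 [ 0.75  1.19]
 [ 0.83 -0.21]
 [ 0.49 -0.73]
 [ 0.34 -0.3 ]]
scene resid [[-0.46898695 -2.13148381]
 [-0.39965168 -2.12555685]]
[ 0.63194572  0.06224289 -0.13378565] [[-1.61 -1.21]
 [-1.62  0.71]
 [ 0.39  0.87]
 [ 0.43 -0.52]
 [ 0.08 -1.03]
 [-0.07 -0.6 ]
 [-0.4  -1.75]
 [-0.33 -1.77]]
pivot (-0.062, -0.058, 0.022) [[0.5628 0.013  0.022 ]] [[244.9 184.4]] [[247.5 211.8]]
tip (np.float64(-0.0692532052982759), -0.058, np.float64(0.09380801496282336)) [[0.5556 0.014  0.0938]] [[244.2 185.2]] [[249.5 193.5]]
tipflat (np.float64(-0.1339959955375384), -0.058, np.float64(0.027057333937831968)) [[0.4914 0.0226 0.0271]] [[240.8 218.8]] [[269.8 193.4]]
bow (-0.04, -0.072, 0.077) [[ 0.5827 -0.0038  0.077 ]] [[253.2 171.9]] [[235.7 201.1]]
bowx (-0.04, -0.04, 0.077) [[0.587  0.0279 0.077 ]] [[236.9 169.9]] [[245.2 210.2]]
bar (0, -0.112, 0.047) [[ 0.617  -0.0488  0.047 ]] [[274.8 156.4]] [[211.7 206.8]]
0.04 [[-0.5, -0.3], [-0.4, 0.1], [-0.6, 0.3], [-0.8, 0.1]] [[-0.3, 0.9], [-0.1, 2.3], [1.2, 0.6], [1.2, 1.0]]
0.045 [[-0.3, -0.9], [-0.2, -0.5], [-0.4, 0.1], [-0.7, -0.1]] [[-0.6, -0.2], [-0.4, 1.3], [1.1, -0.5], [1.1, -0.1]]
0.05 [[-0.2, -1.4], [0.0, -1.0], [-0.3, -0.1], [-0.6, -0.3]] [[-0.9, -1.3], [-0.6, 0.2], [1.0, -1.7], [1.0, -1.3]]
stamp handle [[ 0.50708773 -0.17206636  0.105     ]] punch [[ 0.44311948 -0.038731    0.06      ]
 [ 0.42691057 -0.16511108  0.06      ]
 [ 0.31606253 -0.15014485  0.06      ]
 [ 0.33592791 -0.04445749  0.06      ]
 [ 0.35685401 -0.23072014  0.06      ]] tape [[0.46396979 0.28049021 0.06      ]
 [0.40320371 0.13474006 0.06      ]] mug [[0.56271258 0.22899736 0.1       ]]
```

```bash
cat >> h.py <<'E'
from scipy.spatial.transform import Rotation as Ro
def F2W(P):
    p=np.load('p.npy');c,s=np.cos(p[2]),np.sin(p[2]);P=np.atleast_2d(np.array(P,float));return np.c_[p[0]+c*P[:,0]-s*P[:,1],p[1]+s*P[:,0]+c*P[:,1],P[:,2]]
def goal():
    a=np.load('p.npy')[2];X=np.array([np.cos(a),np.sin(a),0]);Y=np.array([-np.sin(a),np.cos(a),0])
    return np.c_[[0,0,-1],-X,Y]
def st():
    s=robot.read_state();R=Ro.from_euler('xyz',s['orientation'],degrees=True).as_matrix();return s,R
def to(Pw,Rg=None):
    s,R=st();d=R.T@(np.array(Pw).ravel()-s['eef_pos'])*1000
    w=Ro.from_matrix(R.T@(goal() if Rg is None else Rg)).as_rotvec();return d.round(1),w.round(4)
E
python3 - <<'E'
from h import *
s,R=st();print(R.round(3));print(to(F2W((-.02,-.09,.22))))
E
```

```text
[[-0.001  0.897  0.441]
 [ 0.002  0.441 -0.897]
 [-1.    -0.    -0.002]]
(array([  10.9,  527.9, -362.7]), array([-2.5509e+00, -9.0000e-04, -2.6000e-03]))
```

View pics/wrist0.png

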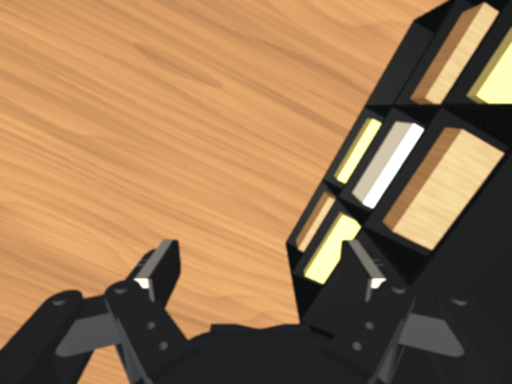

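The wrist view shows only the table, the trays and the open jaws. First I move above the mechanism with the fingers shut, in two halves.

carry_out:
  commands:
    - {"dy": 38,"dz": -26,"wx": -0.18,"grip": 1}
    - {"dy": 76,"dz": -52,"wx": -0.36,"grip": 1}
    - {"dy": 114,"dz": -78,"wx": -0.54,"grip": 1}
    - {"dy": 152,"dz": -104,"wx": -0.72,"grip": 1}
    - {"dy": 190,"dz": -130,"wx": -0.9,"grip": 1}
    - {"dy": 228,"dz": -156,"wx": -1.08,"grip": 1}
    - {"dy": 266,"dz": -182,"wx": -1.26,"grip": 1}
    - {"dy": 304,"dz": -208,"wx": -1.44,"grip": 1}
    - {"dy": 342,"dz": -234,"wx": -1.62,"grip": 1}
    - {"dy": 380,"dz": -260,"wx": -1.8,"grip": 1}
    - {"dy": 380,"dz": -260,"wx": -1.8,"grip": 1}
  grip_force: 40

```text
validation failed for argument at $.co...
```

Run:
```python
from h import *
s,R=st();print(s['t'],s['eef_pos'],s['qpos'].round(0),s['finger_gap']);print(to(F2W((-.02,-.10,.22))))
```

```text
0.15 [ 0.28638287 -0.58267548  0.23016317] [58. 22.  3. 92. -1. 67. -3.] 0.08555817250436272
(array([  10.9,  522.3, -354.4]), array([-2.5509e+00, -9.0000e-04, -2.6000e-03]))
```

carry_out:
  commands:
    - {"dx": 0,"dy": 38,"dz": -26,"wx": -0.18,"wy": 0,"wz": 0,"grip": 1}
    - {"dx": 0,"dy": 76,"dz": -52,"wx": -0.36,"wy": 0,"wz": 0,"grip": 1}
  grip_force: 40

```text
t: 0.4
eef_pos: [0.3318, -0.5024, 0.2307]
orientation: [169.2, 90.0, 126.3]
wrist_force: [1.1, 0.6, -1.0]
finger_gap: 0.0518
```

Run:
```python
from h import *
R0=np.array([[-0.001,.897,.441],[.002,.441,-.897],[-1,0,-.002]])
# commanded pose
Rc=R0@Ro.from_rotvec([-.36,0,0]).as_matrix();pc=np.array([.2864,-.5827,.2302])+R0@[0,.076,-.052]
print(Rc.T@(F2W((-.02,-.10,.22))[0]-pc)*1000, Ro.from_matrix(Rc.T@goal()).as_rotvec())
```

```text
[  10.97354269  524.0516006  -125.7221987 ] [-2.19086972e+00 -3.09615445e-04 -2.59163603e-03]
```

carry_out:
  commands:
    - {"dx": 1,"dy": 44,"dz": -10.5,"wx": -0.18,"wy": 0,"wz": 0,"grip": 1}
    - {"dx": 2,"dy": 87,"dz": -21,"wx": -0.36,"wy": 0,"wz": 0,"grip": 1}
    - {"dx": 3,"dy": 131,"dz": -31.5,"wx": -0.54,"wy": 0,"wz": 0,"grip": 1}
    - {"dx": 4,"dy": 175,"dz": -42,"wx": -0.72,"wy": 0,"wz": 0,"grip": 1}
    - {"dx": 5,"dy": 218,"dz": -52.5,"wx": -0.9,"wy": 0,"wz": 0,"grip": 1}
    - {"dx": 6,"dy": 262,"dz": -63,"wx": -1.08,"wy": 0,"wz": 0,"grip": 1}
    - {"dx": 7,"dy": 306,"dz": -73.5,"wx": -1.26,"wy": 0,"wz": 0,"grip": 1}
    - {"dx": 8,"dy": 350,"dz": -84,"wx": -1.44,"wy": 0,"wz": 0,"grip": 1}
    - {"dx": 9,"dy": 393,"dz": -94.5,"wx": -1.62,"wy": 0,"wz": 0,"grip": 1}
    - {"dx": 10,"dy": 437,"dz": -105,"wx": -1.8,"wy": 0,"wz": 0,"grip": 1}
    - {"dx": 11,"dy": 481,"dz": -115.5,"wx": -1.98,"wy": 0,"wz": 0,"grip": 1}
    - {"dx": 11,"dy": 524,"dz": -126,"wx": -2.16,"wy": 0,"wz": 0,"grip": 1}

```text
t: 1.9
eef_pos: [0.5991, -0.0338, 0.2198]
orientation: [108.9, 90.0, -170.3]
wrist_force: [0.0, -0.4, -0.8]
finger_gap: 0.0002
```

Run:
```python
from h import *
s,R=st();print(s['t'],s['eef_pos'],s['qpos'].round(0),s['finger_gap'],s['wrist_force']);print(to(F2W((-.02,-.10,.22))))
im=robot.capture('wrist');cv2.imwrite('pics/w1.png',cv2.resize(im[:,:,::-1],None,fx=1.5,fy=1.5,interpolation=cv2.INTER_CUBIC))
np.savez('w1.npz',p=s['eef_pos'],R=R)
```

```text
1.9 [ 0.59906535 -0.03384314  0.21982933] [ 28.  21. -35.  98.  13.  65.  70.] 0.00020656303798478081 [ 0.04681249 -0.42059719 -0.75380898]
(array([-0.2,  0.2, -0.4]), array([-0.0253, -0.0002, -0.0007]))
```

View pics/w1.png

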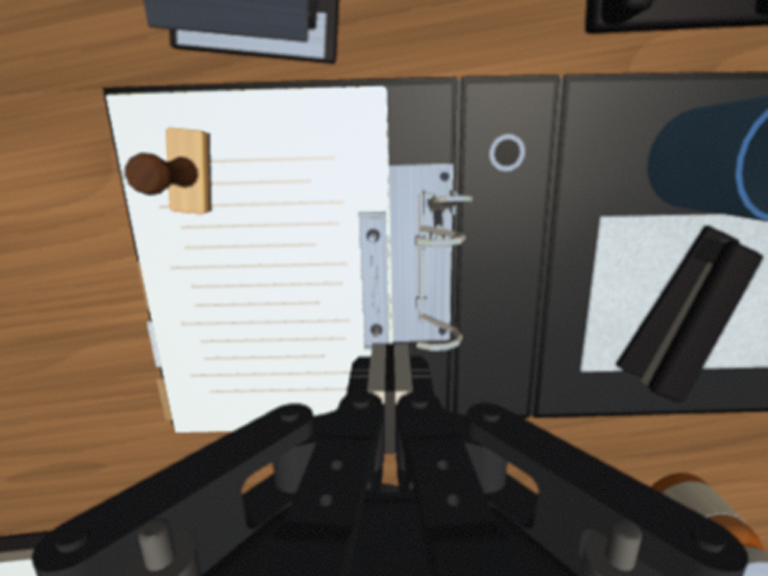

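The wrist view shows the post tops at (373,236) and (376,330), and the lever disc edge-on around (452,199), in 1.5x pixels.

```bash
cat >> h.py <<'E'
def wproj(npz,P):
    z=np.load(npz);c,K,D=cam('wrist');H=c['hand_eye'];T=np.eye(4);T[:3,:3]=z['R'];T[:3,3]=z['p'];M=np.linalg.inv(T@H)
    return cv2.projectPoints(np.array(P,float).reshape(-1,3),cv2.Rodrigues(M[:3,:3])[0],M[:3,3],K,D)[0].reshape(-1,2)
E
python3 - <<'E'
from h import *
from scipy.optimize import least_squares
pl=[(.04,-.112,.061),(-.04,-.112,.061)]
k=lambda L:(np.array(L)+.5)/1.5-.5
uvw=k([(376,330),(373,236)])
print(wproj('w1.npz',F2W(pl))-uvw)
uvt=np.array([((x+.5)/6-.5+225,(y+.5)/5.7-.5+110) for x,y in[(317,155),(291,377)]])
uvs=np.array([((x+.5)/7-.5+180,(y+.5)/7-.5+175) for x,y in[(128,287),(318,147)]])
def tri(t,s,w):
    f=lambda X:np.r_[proj('top',X).ravel()-t,proj('scene',X).ravel()-s,wproj('w1.npz',X).ravel()-w]
    r=least_squares(f,[.6,0,.06]);return r.x,r.fun.round(1)
print(F2W(pl))
for i in(0,1):print(tri(uvt[i],uvs[i],uvw[i]))
c=lambda x,y:((x+.5)/6-.5+225,(y+.5)/5.7-.5+110)
print('disc',tri(c(124,428),(( 490.5)/7-.5+180,115.5/7-.5+175),k((450,199))))
E
```

```text
[[-0.42082664  4.42075201]
 [-1.04671452  1.24733769]]
[[ 0.65664895 -0.05409176  0.061     ]
 [ 0.57736382 -0.04342081  0.061     ]]
(array([ 0.65579538, -0.05417691,  0.05068581]), array([-0.3,  0.4,  0.3,  0.3, -0.3,  0.4]))
(array([ 0.57727311, -0.04289083,  0.05390129]), array([-0.6, -0.2,  0. , -0. , -0.3, -0. ]))
disc (array([0.55428959, 0.01246515, 0.10104816]), array([-0.2,  0.9, -0.2,  0. ,  0. ,  0.4]))
```

carry_out:
  commands:
    - {"dx": 20,"dy": -20,"dz": -12,"wx": -0.025,"wy": 0,"wz": 0,"grip": 1}
    - {"dx": 60,"dy": -20,"dz": -12,"wx": -0.025,"wy": 0,"wz": 0,"grip": 1}
    - {"dx": 100,"dy": -20,"dz": -12,"wx": -0.025,"wy": 0,"wz": 0,"grip": 1}
    - {"dx": 130,"dy": -20,"dz": -12,"wx": -0.025,"wy": 0,"wz": 0,"grip": 1}
    - {"dx": 150,"dy": -20,"dz": -12,"wx": -0.025,"wy": 0,"wz": 0,"grip": 1}
    - {"dx": 160,"dy": -20,"dz": -12,"wx": -0.025,"wy": 0,"wz": 0,"grip": 1}

```text
t: 2.7
eef_pos: [0.616, -0.0502, 0.0591]
orientation: [94.7, 89.9, 176.7]
wrist_force: [-0.3, -0.4, 1.1]
finger_gap: -0.0001
```

Run:
```python
from h import *
s,R=st();print(s['t'],s['eef_pos'],s['wrist_force']);print(to(F2W((0,-.112,.032))))
im=robot.capture('scene')[:,:,::-1];cv2.imwrite('pics/s2.png',cv2.resize(im[130:260,170:300],None,fx=4.5,fy=4.5,interpolation=cv2.INTER_CUBIC))
```

```text
2.7 [ 0.61596391 -0.0502028   0.0590747 ] [-0.30377503 -0.37957547  1.06371342]
(array([27.1, -0.9,  1.6]), array([-0.0063, -0.0001, -0.0016]))
```

View pics/s2.png

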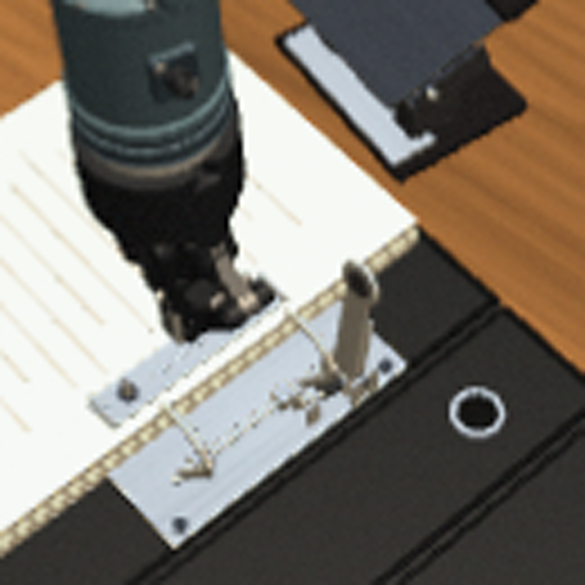

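The fingers stand over the bar between the posts, with the tip near (195,325). Pressing next.

carry_out:
  commands:
    - {"dx": 5,"dy": 0,"dz": 1.5,"wx": 0,"wy": 0,"wz": 0,"grip": 1}
    - {"dx": 9,"dy": 0,"dz": 1.5,"wx": 0,"wy": 0,"wz": 0,"grip": 1}
    - {"dx": 13,"dy": 0,"dz": 1.5,"wx": 0,"wy": 0,"wz": 0,"grip": 1}
    - {"dx": 17,"dy": 0,"dz": 1.5,"wx": 0,"wy": 0,"wz": 0,"grip": 1}
    - {"dx": 20,"dy": 0,"dz": 1.5,"wx": 0,"wy": 0,"wz": 0,"grip": 1}
    - {"dx": 23,"dy": 0,"dz": 1.5,"wx": 0,"wy": 0,"wz": 0,"grip": 1}

```text
t: 3.5
eef_pos: [0.6171, -0.0486, 0.0377]
orientation: [-116.5, 90.0, -34.5]
wrist_force: [-0.5, 0.1, 4.3]
finger_gap: 0.0
```

carry_out:
  commands:
    - {"dx": 2,"dy": 0,"dz": 0,"wx": 0,"wy": 0,"wz": 0,"grip": 1}
    - {"dx": 4,"dy": 0,"dz": 0,"wx": 0,"wy": 0,"wz": 0,"grip": 1}
    - {"dx": 5,"dy": 0,"dz": 0,"wx": 0,"wy": 0,"wz": 0,"grip": 1}
    - {"dx": 6,"dy": 0,"dz": 0,"wx": 0,"wy": 0,"wz": 0,"grip": 1}
    - {"dx": 6,"dy": 0,"dz": 0,"wx": 0,"wy": 0,"wz": 0,"grip": 1}

```text
t: 4.12
eef_pos: [0.6171, -0.0486, 0.0322]
orientation: [-149.1, 90.0, -67.1]
wrist_force: [-2.1, -0.8, 8.0]
finger_gap: -0.0001
```

carry_out:
  commands:
    - {"dx": 1,"dy": 0,"dz": 0,"wx": 0,"wy": 0,"wz": 0,"grip": 1}
    - {"dx": 2,"dy": 0,"dz": 0,"wx": 0,"wy": 0,"wz": 0,"grip": 1}
    - {"dx": 2,"dy": 0,"dz": 0,"wx": 0,"wy": 0,"wz": 0,"grip": 1}

```text
t: 4.5
eef_pos: [0.6171, -0.0486, 0.0321]
orientation: [174.3, 89.9, -103.7]
wrist_force: [-5.2, 0.1, 17.3]
finger_gap: -0.0002
```

The bar bottomed out: z stayed at 32 mm while the force rose to 17 N. Lift next and look.

carry_out:
  commands:
    - {"dx": -30,"dy": 0,"dz": 0,"wx": 0,"wy": 0,"wz": 0,"grip": 1}
    - {"dx": -70,"dy": 0,"dz": 0,"wx": 0,"wy": 0,"wz": 0,"grip": 1}
    - {"dx": -105,"dy": 0,"dz": 0,"wx": 0,"wy": 0,"wz": 0,"grip": 1}
    - {"dx": -105,"dy": 20,"dz": 25,"wx": 0,"wy": 0,"wz": 0,"grip": 1}
    - {"dx": -105,"dy": 40,"dz": 50,"wx": 0,"wy": 0,"wz": 0,"grip": 1}
    - {"dx": -105,"dy": 40,"dz": 54,"wx": 0,"wy": 0,"wz": 0,"grip": 1}
    - {"dx": -105,"dy": 40,"dz": 54,"wx": 0,"wy": 0,"wz": 0,"grip": 1}

```text
t: 5.38
eef_pos: [0.5848, 0.0102, 0.1338]
orientation: [153.5, 90.0, -124.5]
wrist_force: [-0.2, -0.2, 0.1]
finger_gap: -0.0002
```

Run:
```python
from h import *
s,R=st();print(s['t'],s['eef_pos'],s['wrist_force']);print(to(F2W((-.047,-.058,.086))))
im=robot.capture('scene')[:,:,::-1];cv2.imwrite('pics/s3.png',cv2.resize(im[130:260,170:300],None,fx=4.5,fy=4.5,interpolation=cv2.INTER_CUBIC))
im=robot.capture('wrist')[:,:,::-1];cv2.imwrite('pics/w3.png',im)
```

```text
5.375 [0.5847857  0.01024028 0.13377306] [-0.15743001 -0.24022191  0.14449173]
(array([47.8,  7.2, -0.2]), array([-0.0054, -0.0003, -0.0002]))
```

View pics/s3.png

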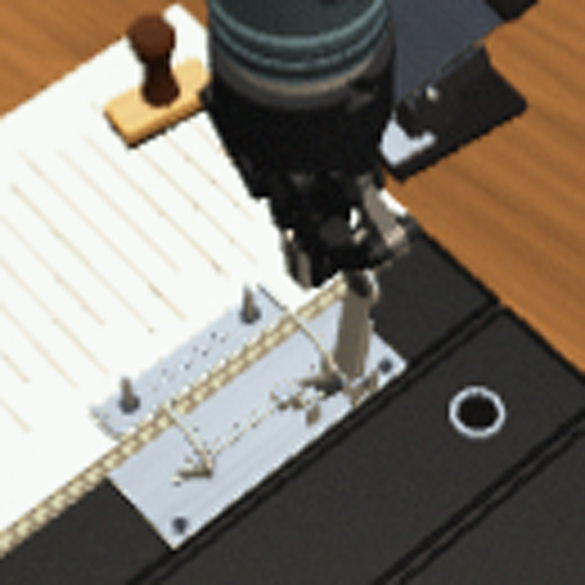

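View pics/w3.png

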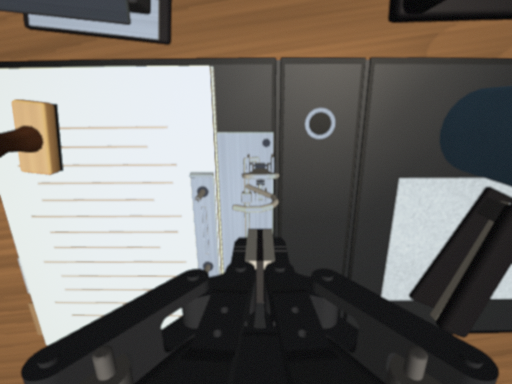

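The bar is on the stack with the posts standing proud. In the wrist view the disc at (261,173) lines up with the fingers. Descend behind the disc, then start pushing.

carry_out:
  commands:
    - {"dx": 20,"dy": 2,"dz": 0,"wx": 0,"wy": 0,"wz": 0,"grip": 1}
    - {"dx": 35,"dy": 2,"dz": 0,"wx": 0,"wy": 0,"wz": 0,"grip": 1}
    - {"dx": 45,"dy": 2,"dz": 0,"wx": 0,"wy": 0,"wz": 0,"grip": 1}
    - {"dx": 47,"dy": 4,"dz": 0,"wx": 0,"wy": 0,"wz": 0,"grip": 1}
    - {"dx": 47,"dy": 8,"dz": 0,"wx": 0,"wy": 0,"wz": 0,"grip": 1}
    - {"dx": 47,"dy": 12,"dz": 0,"wx": 0,"wy": 0,"wz": 0,"grip": 1}
    - {"dx": 47,"dy": 16,"dz": 0,"wx": 0,"wy": 0,"wz": 0,"grip": 1}
    - {"dx": 47,"dy": 20,"dz": 0,"wx": 0,"wy": 0,"wz": 0,"grip": 1}

```text
t: 6.48
eef_pos: [0.5674, 0.0131, 0.0882]
orientation: [-80.5, 89.6, 1.5]
wrist_force: [6.7, -0.2, -4.0]
finger_gap: 0.0001
```

Run:
```python
from h import *
s,R=st();print(s['t'],s['eef_pos'],s['wrist_force']);p=np.load('p.npy');a=p[2];d=s['eef_pos'][:2]-p[:2];print('file',np.array([[np.cos(a),np.sin(a)],[-np.sin(a),np.cos(a)]])@d)
im=robot.capture('scene')[:,:,::-1];cv2.imwrite('pics/s4.png',cv2.resize(im[130:260,170:300],None,fx=4.5,fy=4.5,interpolation=cv2.INTER_CUBIC))
```

```text
6.475 [0.56735306 0.01306739 0.08821547] [ 6.74590683 -0.19640838 -3.97947784]
file [-0.0574561  -0.05735189]
```

View pics/s4.png

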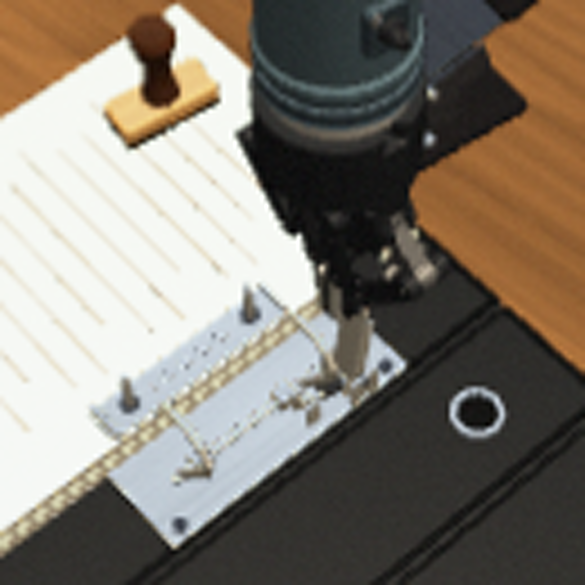

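Contact is made (6.7 N, file not moved). Next I work out the arc.

Run:
```python
import numpy as np
for a in np.arange(.17,1.6,.1):
    r=.066+.005*(a-.17)/1.4; n=.002
    E=np.array([-.062-r*np.sin(a)+n*np.cos(a),.022+r*np.cos(a)+n*np.sin(a)])
    T=E+[.011,0]; print(round(a-.17,2),'dy',round(-(T[0]+.0600)*1000,1),'dx',round(-(T[1]-.088)*1000,1),T.round(4))
```

```text
0.0 dy 0.2 dx 0.6 [-0.0602  0.0874]
0.1 dy 6.8 dx 1.5 [-0.0668  0.0865]
0.2 dy 13.3 dx 3.1 [-0.0733  0.0849]
0.3 dy 19.6 dx 5.3 [-0.0796  0.0827]
0.4 dy 25.7 dx 8.2 [-0.0857  0.0798]
0.5 dy 31.5 dx 11.6 [-0.0915  0.0764]
0.6 dy 37.0 dx 15.7 [-0.097   0.0723]
0.7 dy 42.1 dx 20.3 [-0.1021  0.0677]
0.8 dy 46.7 dx 25.4 [-0.1067  0.0626]
0.9 dy 50.8 dx 31.0 [-0.1108  0.057 ]
1.0 dy 54.3 dx 37.0 [-0.1143  0.051 ]
1.1 dy 57.2 dx 43.4 [-0.1172  0.0446]
1.2 dy 59.5 dx 50.0 [-0.1195  0.038 ]
1.3 dy 61.1 dx 56.9 [-0.1211  0.0311]
1.4 dy 62.0 dx 63.9 [-0.122   0.0241]
```

carry_out:
  commands:
    - {"dx": 1.5,"dy": 7,"dz": 0,"wx": 0,"wy": 0,"wz": 0,"grip": 1}
    - {"dx": 3,"dy": 13.5,"dz": 0,"wx": 0,"wy": 0,"wz": 0,"grip": 1}
    - {"dx": 5.5,"dy": 20,"dz": 0,"wx": 0,"wy": 0,"wz": 0,"grip": 1}
    - {"dx": 8,"dy": 26,"dz": 0,"wx": 0,"wy": 0,"wz": 0,"grip": 1}
    - {"dx": 11.5,"dy": 31.5,"dz": 0,"wx": 0,"wy": 0,"wz": 0,"grip": 1}

```text
t: 7.15
eef_pos: [0.5401, 0.0169, 0.0793]
orientation: [-83.5, 89.2, -1.6]
wrist_force: [5.1, -2.0, 6.0]
finger_gap: 0.0004
```

Run:
```python
from h import *
s,R=st();print(s['t'],s['eef_pos'],s['wrist_force']);p=np.load('p.npy');a=p[2];d=s['eef_pos'][:2]-p[:2];print('file',np.array([[np.cos(a),np.sin(a)],[-np.sin(a),np.cos(a)]])@d)
im=robot.capture('scene')[:,:,::-1];cv2.imwrite('pics/s5.png',cv2.resize(im[130:260,170:300],None,fx=4.5,fy=4.5,interpolation=cv2.INTER_CUBIC))
```

```text
7.15 [0.54010893 0.0168529  0.07930701] [ 5.07057433 -1.96785176  6.03193239]
file [-0.08496171 -0.05723421]
```

View pics/s5.png

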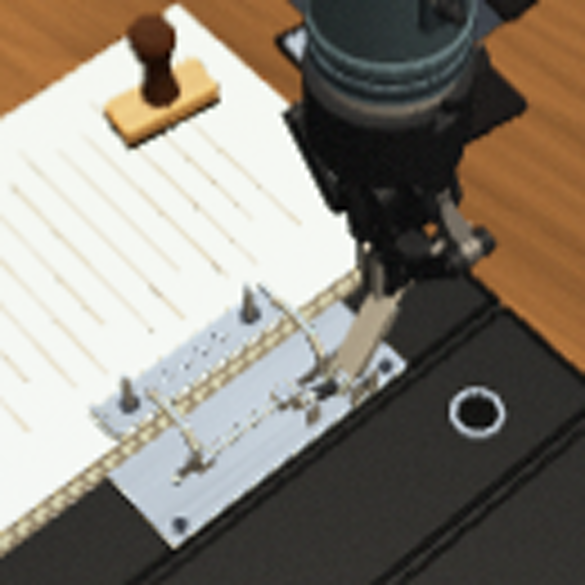

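The lever is tilting and the bows are following, with the file still in place. Continue over the dead point.

carry_out:
  commands:
    - {"dx": 4,"dy": 6,"dz": 0,"wx": 0,"wy": 0,"wz": 0,"grip": 1}
    - {"dx": 9,"dy": 11,"dz": 0,"wx": 0,"wy": 0,"wz": 0,"grip": 1}
    - {"dx": 14,"dy": 15.5,"dz": 0,"wx": 0,"wy": 0,"wz": 0,"grip": 1}
    - {"dx": 19.5,"dy": 20,"dz": 0,"wx": 0,"wy": 0,"wz": 0,"grip": 1}
    - {"dx": 25.5,"dy": 23.5,"dz": 0,"wx": 0,"wy": 0,"wz": 0,"grip": 1}
    - {"dx": 32,"dy": 26,"dz": 0,"wx": 0,"wy": 0,"wz": 0,"grip": 1}
    - {"dx": 38.5,"dy": 28,"dz": 0,"wx": 0,"wy": 0,"wz": 0,"grip": 1}
    - {"dx": 44,"dy": 29.5,"dz": 0,"wx": 0,"wy": 0,"wz": 0,"grip": 1}
    - {"dx": 47,"dy": 30,"dz": 0,"wx": 0,"wy": 0,"wz": 0,"grip": 1}
    - {"dx": 48,"dy": 30,"dz": 0,"wx": 0,"wy": 0,"wz": 0,"grip": 1}

```text
t: 8.45
eef_pos: [0.5037, 0.0219, 0.0274]
orientation: [87.9, 90.0, 169.9]
wrist_force: [-1.0, 0.9, 0.3]
finger_gap: -0.0001
```

Run:
```python
from h import *
s,R=st();print(s['t'],s['eef_pos'],s['wrist_force'])
im=robot.capture('scene')[:,:,::-1];cv2.imwrite('pics/s6.png',cv2.resize(im[130:260,170:300],None,fx=4.5,fy=4.5,interpolation=cv2.INTER_CUBIC))
```

```text
8.45 [0.50371101 0.02192846 0.02742717] [-0.98702083  0.92022244  0.33156789]
```

View pics/s6.png

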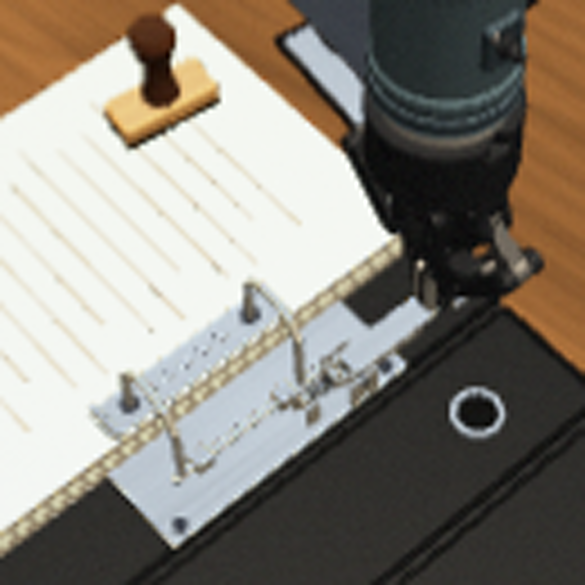

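The lever lies flat and the bows now meet the posts at (250,285) and (127,378). Lift away and check.

carry_out:
  commands:
    - {"dx": -20,"dy": 0,"dz": 0,"wx": 0,"wy": 0,"wz": 0,"grip": 1}
    - {"dx": -60,"dy": 0,"dz": 0,"wx": 0,"wy": 0,"wz": 0,"grip": 1}
    - {"dx": -110,"dy": 0,"dz": 0,"wx": 0,"wy": 0,"wz": 0,"grip": 1}
    - {"dx": -160,"dy": 0,"dz": 0,"wx": 0,"wy": 0,"wz": 0,"grip": 1}
    - {"dx": -190,"dy": 40,"dz": 0,"wx": 0,"wy": 0,"wz": 0,"grip": 1}
    - {"dx": -200,"dy": 60,"dz": 0,"wx": 0,"wy": 0,"wz": 0,"grip": 1}
    - {"dx": -200,"dy": 60,"dz": 0,"wx": 0,"wy": 0,"wz": 0,"grip": 1}
    - {"dx": -200,"dy": 60,"dz": 0,"wx": 0,"wy": 0,"wz": 0,"grip": 1}

```text
t: 9.5
eef_pos: [0.4452, 0.0301, 0.2284]
orientation: [-98.0, 89.9, -16.0]
wrist_force: [-0.2, -0.3, 0.6]
finger_gap: 0.0002
```

Run:
```python
from h import *
s,R=st();print(s['t'],s['eef_pos'],s['wrist_force'])
a=robot.capture('scene')[:,:,::-1];b=robot.capture('top')[:,:,::-1]
o=np.hstack([cv2.resize(a[165:260,175:290],(400,330),interpolation=cv2.INTER_CUBIC),cv2.resize(b[60:260,60:390],(400,330))]);cv2.imwrite('pics/f.png',o)
d=cv2.absdiff(np.ascontiguousarray(b),cv2.imread('pics/top0.png'));cv2.imwrite('pics/d.png',d*2)
```

```text
9.5 [0.44515937 0.03011403 0.22839637] [-0.15884965 -0.33416917  0.64852474]
```

View pics/f.png

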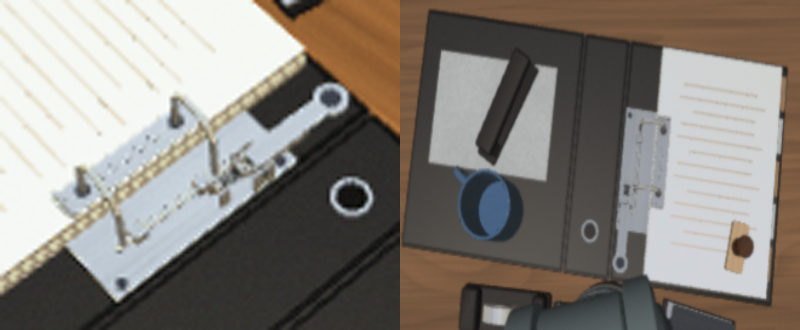

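View pics/d.png

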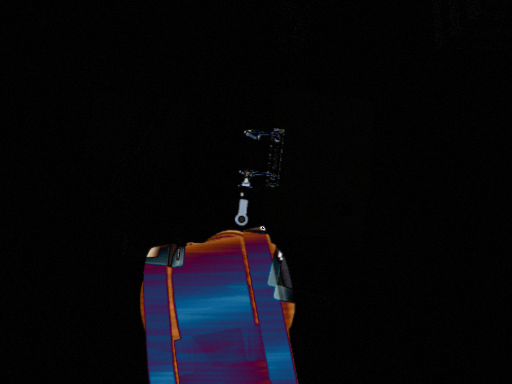

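The final views show the lever lying flat with its disc at (330,97), the bows on the posts and the bar on the stack. In the difference picture only the lever, bows, bar and arm have changed, so the file has not shifted.

```bash
python3 -c "
from bench import robot
print(robot.close_job())"
```

```text
the job is handed in; nothing more can be done
None
```

The papers are secured and the job is handed in, at about 9.6 s on the robot's clock. No verdict came back, so this rests on my own checks.

- **Bar:** I pressed it down with shut fingers until it stopped with its top face at 32 mm. Height held there while the force rose from 8 to 17 N, so it is on the stack.
- **Lever and arches:** I pushed the lever over from behind its disc along its arc, past the dead point. After lifting clear, the pictures showed it lying flat and the bows resting on the posts. I judged the lock and the arches by eye and did not measure their angles.
- **File and bystanders:** A before-and-after top picture showed no shift of the file, mug, stapler or stamp. The arm partly hid the punch and tape dispenser in that view; the parts in view looked unchanged, and the fingers never went near them.
- **Disagreements:** My file fit left 1–2 pixel residuals, and the post tops came out 7–10 mm low when triangulated. Horizontal positions agreed to about 1 mm. The first move call was refused because every row needs all the fields, and nothing moved.

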